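# Index the sample turntable to the dropper bottle and lock it

### The arm

A 6-joint arm with a two-finger parallel gripper is mounted at the origin on the work surface. World frame = base frame: x ahead of the robot, y to its left, z up, the work surface at z = 0. Lengths are in m, angles in degrees, forces in N, time in s.
With the tool pointing down it reaches from about 0.4 to 0.825 m from the base axis. Payload 7 kg.
Tool frame: the origin (TCP) lies on the centre line of the jaws, within the pads' length; the fingertips stand 11 mm ahead of it and the grasp point (between the pads) lies 8 mm behind it; z points along the fingers, y is the line along which they close (so a half turn about z gives the same grasp; the last joint's range is limited). The gripper opens to 88 mm and grips with 3 to 60 N. Pads are 19 mm wide; open, the fingers measure 130 mm over their backs; the gripper's body (78 mm by 193 mm) begins 47 mm behind the grasp point.
Start: joints at [82.111, 20.546, 0.682, 0, -70.136, -16.507], TCP at [0.279, 0.615, 0.238] pointing down, gripper open.
Joint ranges: [-176.03, 176.03], [-82.01, 121.73], [-58.28, 71.71], [-173.87, 95.51], [-174.79, -0.11], [-173.66, 173.66]. Speed limits (degrees/s): [136.94, 136.94, 172.46, 180, 180, 180].

### API

Orientations are given as [roll, pitch, yaw] about the fixed x, y, z axes, in that order (R = Rz(yaw) Ry(pitch) Rx(roll)).
In Python, from plant import r, capture, camera_model, job gives the robot as it stands.
- The arm moves only by the tool drive_tool, never from a script. Its argument "increments" is a list that holds one entry, the list of rows, each a list of 5 numbers: the gripper's target within -1 to 1 (fully open at 1, half-way at 0, shut at -1), then the shift along the tool's x, y, z scaled (see below), then the turn about the tool's z scaled (see below). In form: [[[gripper, tx, ty, tz, roll], ...]]. A call has 1 to 5 rows; each row is the pose to reach, as a shift and turn from the pose commanded when the call began, along the tool's axes at that moment, turning the shorter way round; what a row does not reach only later rows make up. The controller multiplies each number of a shift by 120 mm and each number of a turn by 360 degrees. A row lasts 1/8 s, in which the tool goes at most 62.5 mm and 10.7 degrees, less where a joint would pass 70% of its speed; a pose out of reach is approached as far as the arm can. A call with a number of a shift or a turn outside -1 to 1 is refused whole. A call with a gripper value outside its range is refused whole. The fingers move at their own pace and stop on an object; "squeeze" is the grip in N (left out, the last holds). Time passes only in rows, so rows that repeat a pose let the fingers close. It gives the time, the measured TCP pose, the force, the opening and the grip force at its end, in the units of the state.
- r.get_state(): the state, without advancing time (a new reading comes with each control period).
- capture(name): name is "scene" or "top"; returns the picture (480x640x3 uint8, red, green, blue); there is no depth.
- camera_model(name): a dict with "camera_matrix" (3x3 intrinsics, pixels), "rvec" (rotation vector, rad) and "tvec" (3), from world to camera coordinates, as OpenCV has them. Camera axes: x right, y down, z forward; pixel columns grow to the right and rows downward; lengths in m; the calibration is good to about 2 mm. A picture is of the moment at which its call begins. camera_model takes no time and is no camera call.
- job.close_job(): hands the job in; it is judged then, once.
The state is a dict: "time_s": time; "joints": joint angles; "qd": joint speeds; "joint_torque": joint torques, N m; "tcp_pos": TCP position; "eef_rot": TCP orientation; "contact_force": force on the tool from outside, world axes, zero at the start; "moment": the same for the moment, N m; "gripper_width": finger opening in m; "gripper_force": force on a finger pad.
Only numpy, scipy, OpenCV 4.12 (cv2) and the standard library are available. Lean on these libraries where they do the work, as an engineer would, in place of code of your own. Each camera call takes 0.05 s, during which the arm holds its last target. There are 200 camera calls.

### The job

Work the turntable's lever, stroke by stroke, until the tall dropper bottle stands right at the pointer post, then slide the lock knob fully home. Turn the table only with the lever: do not touch the table or its vials, do not bump the lamp, and leave the other things on the bench where they are.

Things in the scene. Friction and masses are not known exactly. Their poses are not given: they have to be found in the camera images.
- indexer: white turntable unit on the bench, origin under its round housing (radius 112 mm, 30 mm high) on the turntable's axis; the lever is at its front, -x side. The aluminium turntable (radius 110 mm, top 64 mm above the bench) has 16 places on an 85 mm radius circle, one per ratchet tooth; some hold low brown vials (tops 104 mm up). The pointer post, 112 mm tall, is at the back (x 130 mm, y 0).
- lamp: origin: middle of the front lower edge of the white lamp head that hangs over the lever's handle, 164 mm above the bench. The head runs 145 mm to either side (unit's y), 48 mm back (+x) and 27 mm up from this edge. Its post is at (-114, -168) mm of the unit. It bars a vertical tool: reach the handle with the tool tilted 25 to 50 degrees, from the front, pointing forward and down.
- handle (a point): middle of the upright aluminium grip (cylinder 24 mm across, from 34 to 84 mm above the bench; this point is 59 mm up) at the outer end of the ratchet lever, 150 mm from the turntable axis. The flat steel lever (16 mm wide, 34 to 42 mm above the bench) runs from the axis to the grip.
- lever (a joint): lever angle: 0 at rest (grip 37 mm to the unit's +y side), 0.5 rad at the far stop (grip 37 mm to the -y side); push the grip towards -y, counter-clockwise from above, 2 to 7 N; a spring brings it back when let go. A full stroke and full return advances the table one tooth, to a place at the pointer; the first may do a bit more or less. The table stays put on the return; it cannot be turned back.
- carousel (a joint): turntable angle (rad, counter-clockwise positive): 0 when the tall bottle is at the pointer, negative before that; one tooth is 0.393 rad. It starts 0.9 to 2.05 rad short of 0. Do not go past 0.
- bottle (a point): centre of the one tall dropper bottle on the turntable (28 mm across, brown, black cap and rubber teat, top 133 mm above the bench; the point is 100 mm up, on its axis). It is fixed in its place on the turntable and rides with it.
- station (a point): fixed point on the unit, 100 mm above the bench, 85 mm from the turntable axis, straight in from the pointer post: where the bottle's point must come to.
- lock_knob (a point): middle of the upright aluminium lock knob (18 mm along its slide, 26 mm across, from 44 to 86 mm above the bench; this point 68 mm up) at the unit's left (+y) side, on a white track block (top 42 mm up) that points at the turntable's axis. A steel end cap, 56 mm up, closes the outer end of the track, 174 to 182 mm from the axis; the knob starts 152 to 158 mm from the axis.
- lock (a joint): travel of the lock knob towards the turntable's axis: 0 to 0.006 m = open, 0.030 m = home at the end stop (knob centre 128 mm from the axis). It takes 2 to 3 N and stays where it is left. Its pin goes between the ratchet's pins under the table, which needs a place at the pointer; keep it open while working the lever.
- reagent: bystander: brown glass bottle, 60 mm across, 120 mm tall, origin under its centre
- dishes: bystander: stack of four clear dishes, 90 mm across, 60 mm tall, origin under its centre
- slide_box: bystander: wooden box 100 x 85 x 34 mm, origin under its centre
- marker: bystander: marker pen lying on the bench, 125 mm long, 13 mm thick, origin under its centre, along its x
- tub: bystander: white tub, 90 mm across, 100 mm tall, origin under its centre
- beaker: bystander: glass beaker, 66 mm across, 85 mm tall, origin under its centre

How it is judged (in metres and radians):
On the way:
1. the tall bottle stands at the pointer while the lock is still open (horizontal distance between bottle and station below 0.01 m and value of joint lock below 0.015 m), for 0.2 s.
At the end, for the whole second after the job is handed in: the tall bottle's axis is within 10 mm of the station point at the pointer, the table is still, the lock knob is home (within 3 mm of its end stop) and the lever is back at rest (within 0.06 rad) (horizontal distance between bottle and station below 0.01 m and value of joint lock above 0.027 m and value of joint lever below 0.06 rad and velocity of joint carousel between -0.05 and 0.05 rad/s); the robot touches nothing.
It fails at once if the robot touched the turntable or what stands on it (over 1.5 N) (contact force between any of the fingers, the arm and carousel above 1.5 N).
It fails at once if the robot bumped the lamp (over 15 N) (contact force between any of the fingers, the arm and lamp above 15 N).
It fails at once if a bystander was moved more than 30 mm (distance of any of reagent, dishes, slide_box, marker, tub, beaker from where it was at the start of the episode above 0.03 m).
It also fails if it takes over 61 s, if anything falls off the work surface, if the arm or the gripper's body presses on something with over 40 N, if the wrist force passes 120 N, or if a joint passes its speed limit or range.

## Working session

There is one attempt and no reset: what is moved stays moved. The work goes in short steps, Python scripts to look and compute and a tool call to move; the robot and the scene stay as the last step left them, time stands still between calls to the robot, and variables do not carry over. Pictures are saved under pics/ and viewed, at most 10 in all, crops included, and the job is handed in when it is done.

Besides the shell and the picture viewer there is one more tool, called as name([rows], argument=value, ...), one row to a line, values as JSON. drive_tool: Moves the arm, as the interface text tells. Its arguments: {"type":"object","properties":{"increments":{"type":"array"},"squeeze":{"type":"number"}},"required":["increments"]}

```bash
ls; mkdir -p pics; python3 - <<'E'
from plant import r,capture,camera_model
import cv2
for n in("scene","top"):
    im=capture(n); cv2.imwrite(f"pics/{n}0.png",im[:,:,::-1])
    m=camera_model(n); print(n,m)
print(r.get_state())
E
```

```text
pics
scene {'camera_matrix': array([[469.93947054,   0.        , 323.11472319],
       [  0.        , 469.93947054, 244.45605408],
       [  0.        ,   0.        ,   1.        ]]), 'rvec': array([ 1.53385703,  1.77336618, -0.95504857]), 'tvec': array([ 0.13222883, -0.17620414,  1.72532446])}
top {'camera_matrix': array([[445.14848297,   0.        , 320.26256883],
       [  0.        , 445.14848297, 241.29062624],
       [  0.        ,   0.        ,   1.        ]]), 'rvec': array([ 2.19126786, -2.14470466,  0.15244385]), 'tvec': array([-0.07739991,  0.56407004,  0.97722211])}
{'time_s': 0.1, 'joints': array([ 8.21114104e+01,  2.05865097e+01,  6.38984717e-01, -1.68007740e-02,
       -7.01346659e+01, -1.65075586e+01]), 'qd': array([ 0.06120478, -0.14194889,  0.21742987, -0.05344562,  0.04565378,
        0.05452739]), 'joint_torque': array([-4.98441714e-04, -5.84163415e+01,  2.93754619e+01,  7.01569185e+00,
        1.02201873e-02, -4.31681144e-05]), 'tcp_pos': array([0.27865296, 0.61434547, 0.23672828]), 'eef_rot': array([ 1.79916709e+02, -8.21223227e-03, -2.44018626e+01]), 'contact_force': array([-0.41650485, -0.02704937,  0.19130094]), 'moment': array([-0.02069925,  0.0135846 ,  0.0042375 ]), 'gripper_force': 0.0, 'gripper_width': 0.08765489393484006}
```

View pics/scene0.png

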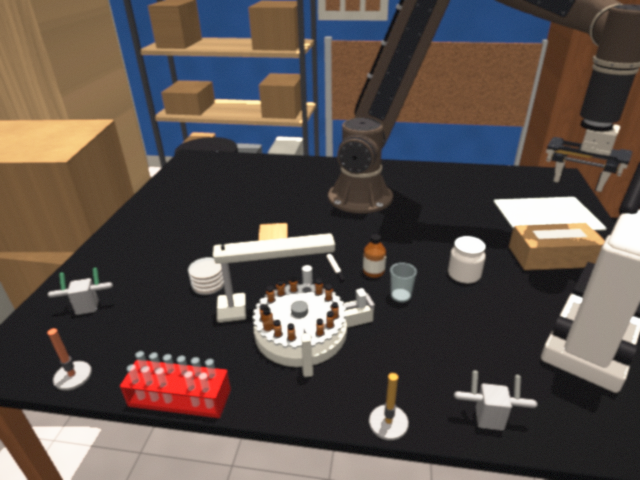

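View pics/top0.png

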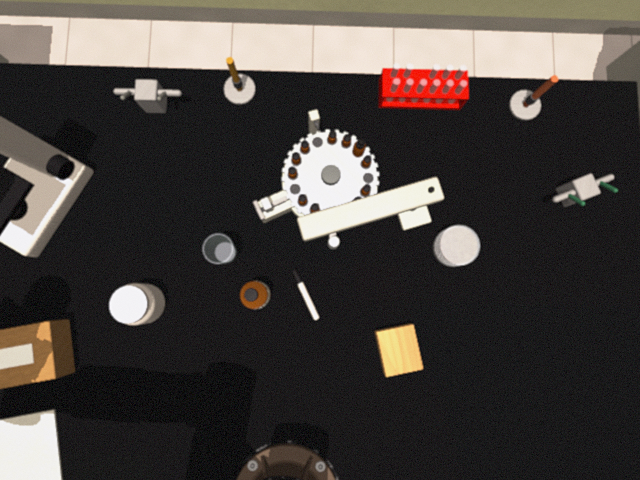

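The scene view shows the turntable at about (300,322), with the lamp over its front. In the top view the axis is near (331,175), the post at (314,122), the grip at (334,241) and the lock knob at (266,206). I'll enlarge both.

```bash
python3 - <<'E'
import cv2,numpy as np
a=cv2.imread("pics/scene0.png")[230:385,200:400];b=cv2.imread("pics/top0.png")[100:255,245:445]
f=lambda i:cv2.resize(i,(775,600) if 0 else (774,600),interpolation=cv2.INTER_CUBIC)
cv2.imwrite("pics/za.png",f(a));cv2.imwrite("pics/zb.png",f(b))
E
```

```text
(no output)
```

View pics/za.png

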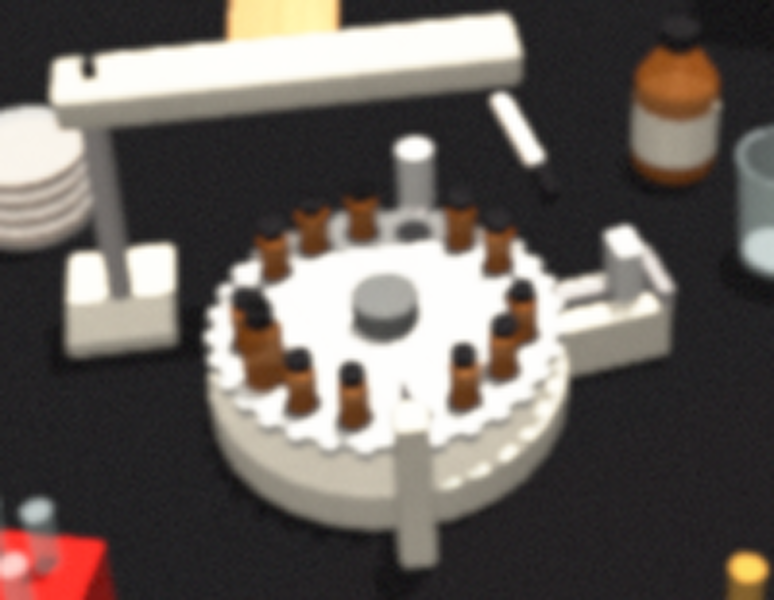

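View pics/zb.png

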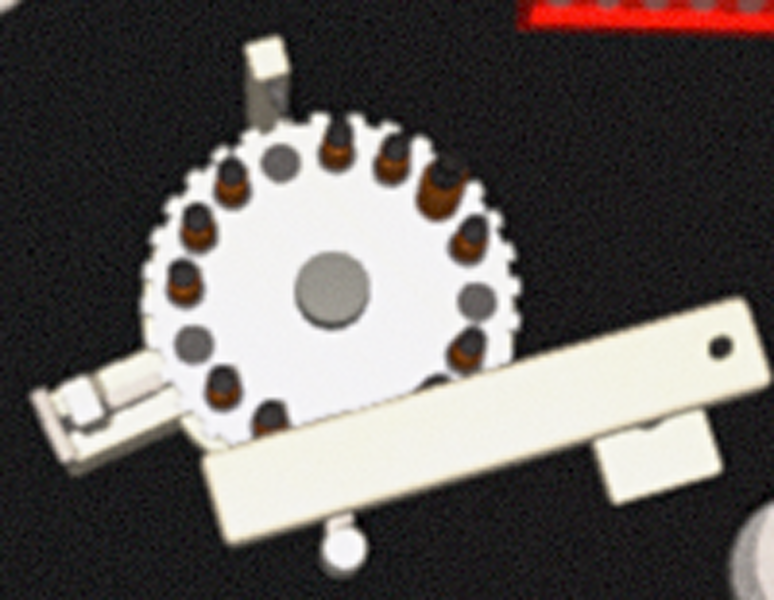

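The zoom shows the tall bottle three places clockwise of the pointer, at zoom (440,190) in the top view. The grip top is at (345,549), the knob top at (84,398), the post top at (267,55), and the lamp front edge runs from (232,543) to (770,380). Next I'll turn these into positions.

```bash
cat >h.py <<'E'
import cv2,numpy as np
from plant import r,capture,camera_model
def ray(n,p):
    m=camera_model(n);R=cv2.Rodrigues(m["rvec"])[0];t=m["tvec"]
    d=R.T@np.r_[cv2.undistortPoints(np.array([[p]],float),m["camera_matrix"],None)[0,0],1]
    return -R.T@t,d
def onz(n,p,z):
    c,d=ray(n,p);return c+d*(z-c[2])/d[2]
def tri(p,q):
    c1,d1=ray("top",p);c2,d2=ray("scene",q)
    s=np.linalg.lstsq(np.c_[d1,-d2],c2-c1,rcond=None)[0]
    a,b=c1+s[0]*d1,c2+s[1]*d2;return (a+b)/2,np.linalg.norm(a-b)
T=lambda u,v:(245+(u+.5)*200/774-.5,100+(v+.5)*155/600-.5)
S=lambda u,v:(200+(u+.5)*200/774-.5,230+(v+.5)*155/600-.5)
E
python3 - <<'E'
from h import *
np.set_printoptions(precision=4,suppress=True)
hub=tri(T(333,288),S(385,297));print("hub",hub)
print("post top",onz("top",T(267,55),.112),onz("scene",S(412,412),.112),tri(T(267,55),S(412,412)))
print("grip",onz("top",T(345,549),.084),onz("scene",S(414,150),.084),tri(T(345,549),S(414,150)))
print("knob",onz("top",T(84,398),.086),onz("scene",S(621,240),.086),tri(T(84,398),S(621,240)))
print("bottle top",onz("top",T(452,165),.130),tri(T(452,165),S(247,298)))
print("lamp top corners", [onz("top",T(*p),.191) for p in((232,543),(770,380),(741,298),(204,460))])
# disc: gear rim
im=cv2.imread("pics/top0.png");g=im.min(2);m=(g>150).astype(np.uint8)
m[:100]=0;m[230:]=0;m[:,:275]=0;m[:,385:]=0
ys,xs=np.nonzero(m);P=np.array([onz("top",(x,y),.064)[:2] for x,y in zip(xs,ys)])
c=np.array(hub[0][:2])
for z in (.064,):
    cnt=[]
    for it in range(6):
        a=np.arctan2(*(P-c).T[::-1]);d=np.hypot(*(P-c).T);pts=[]
        for k in range(-180,180,5):
            s=(abs(np.degrees(a)-k)<2.5)&(d<.118)
            if s.sum()>3 and -100<k<130: pts.append(P[s][d[s].argmax()])
        pts=np.array(pts);A=np.c_[2*pts,np.ones(len(pts))];x=np.linalg.lstsq(A,(pts**2).sum(1),rcond=None)[0];c=x[:2]
    print("rim circle",c,np.sqrt(x[2]+c@c))
E
```

```text
hub (array([ 0.7102, -0.0827,  0.0803]), np.float64(0.003489503419838788))
post top [ 0.8349 -0.0438  0.112 ] [ 0.8344 -0.0401  0.112 ] (array([ 0.8346, -0.042 ,  0.112 ]), np.float64(0.0036754204922779385))
grip [ 0.5599 -0.0936  0.084 ] [ 0.5659 -0.0893  0.084 ] (array([ 0.5602, -0.0922,  0.0795]), np.float64(0.003348444709389674))
knob [0.6418 0.0547 0.086 ] [0.6437 0.0574 0.086 ] (array([0.642 , 0.0561, 0.0844]), np.float64(0.0024157328626280084))
bottle top [ 0.7674 -0.1465  0.13  ] (array([ 0.7697, -0.1477,  0.124 ]), np.float64(0.001031703144178798))
lamp top corners [array([ 0.5486, -0.0322,  0.191 ]), array([ 0.6377, -0.3018,  0.191 ]), array([ 0.6798, -0.2875,  0.191 ]), array([ 0.59  , -0.0173,  0.191 ])]Traceback (most recent call last):
  File "<stdin>", line 12, in <module>
  File "h.py", line 8, in onz
    c,d=ray(n,p);return c+d*(z-c[2])/d[2]
        ~~~^^^^^
  File "h.py", line 4, in ray
    m=camera_model(n);R=cv2.Rodrigues(m["rvec"])[0];t=m["tvec"]
ValueError: time passes only in moves, steps and waits
```

Everything agrees with the given sizes: post 131 mm, grip 150 mm, knob 154 mm and bottle 87 mm from the axis. That puts the axis at (0.710,-0.083) with yaw 18°, and the bottle 1.15 rad short, so three strokes. First move: go towards the front centre and turn the jaw line onto the unit's y. I'll also watch how the tilt behaves, because the rows carry none.

drive_tool([
  [[1, 0.3, 0.3, -0.2, -0.03], [1, 0.6, 0.6, -0.3, -0.06], [1, 0.9, 0.95, -0.4, -0.09], [1, 0.9, 0.95, -0.4, -0.118], [1, 0.9, 0.95, -0.4, -0.118]],
])

```text
time_s: 0.72
tcp_pos: [0.3302, 0.4657, 0.2858]
eef_rot: [-180.0, -0.0, 18.0]
contact_force: [0.5, 0.9, -0.2]
gripper_width: 0.0877
gripper_force: 0.0
```

drive_tool([
  [[1, 0.1, 0.5, 0, 0], [1, 0.1, 1, 0, 0]],
])

```text
time_s: 0.98
tcp_pos: [0.379, 0.3555, 0.2844]
eef_rot: [179.9, 0.1, 17.9]
contact_force: [1.5, 0.9, 0.3]
gripper_width: 0.0874
gripper_force: 0.0
```

drive_tool([
  [[1, 0.3, 0.5, 0, 0], [1, 0.6, 1, 0, 0]],
])

```text
time_s: 1.23
tcp_pos: [0.474, 0.2733, 0.2854]
eef_rot: [-180.0, 0.0, 17.9]
contact_force: [0.3, 1.2, 0.7]
gripper_width: 0.0874
gripper_force: 0.0
```

drive_tool([
  [[1, 0.3, 0.5, 0, 0], [1, 0.6, 1, 0, 0]],
])

```text
time_s: 1.48
tcp_pos: [0.5689, 0.1913, 0.2849]
eef_rot: [180.0, 0.1, 17.9]
contact_force: [0.2, 1.5, -0.7]
gripper_width: 0.0876
gripper_force: 0.0
```

drive_tool([
  [[1, 0.5, 0.3, 0, 0], [1, 1, 0.6, 0, 0], [1, 1, 0.6, 0, 0]],
])

```text
time_s: 1.85
tcp_pos: [0.7066, 0.1598, 0.2819]
eef_rot: [180.0, 0.2, 17.7]
contact_force: [-0.2, 0.1, -0.7]
gripper_width: 0.0877
gripper_force: 0.0
```

drive_tool([
  [[1, 0.5, 0, 0, 0], [1, 1, 0, 0, 0], [1, 1, 0, 0, 0]],
])

```text
time_s: 2.22
tcp_pos: [0.82, 0.2002, 0.2765]
eef_rot: [180.0, 0.6, 17.9]
contact_force: [-0.5, 0.9, -2.9]
gripper_width: 0.0877
gripper_force: 0.0
```

drive_tool([
  [[1, 0.5, 0, 0, 0], [1, 1, 0, 0, 0], [1, 1, 0, 0, 0]],
])

```text
time_s: 2.6
tcp_pos: [0.9327, 0.237, 0.2814]
eef_rot: [180.0, 0.2, 17.9]
contact_force: [-0.1, 0.6, -0.6]
gripper_width: 0.0877
gripper_force: 0.0
```

drive_tool([
  [[1, 0.5, 0, 0, 0], [1, 1, 0, 0, 0], [1, 1, 0, 0, 0]],
])

```text
time_s: 2.98
tcp_pos: [0.9717, 0.2539, 0.2536]
eef_rot: [179.5, -3.3, 18.1]
contact_force: [0.2, 0.4, 0.5]
gripper_width: 0.0876
gripper_force: 0.0
```

The tool does tilt at the reach limit (pitch -3.3°, forward and down). I'll push further and see whether the tilt stays when I come back.

drive_tool([
  [[1, 0.5, 0, 0, 0], [1, 1, 0, 0, 0], [1, 1, 0, 0, 0], [1, 1, 0, 0, 0]],
])

```text
time_s: 3.48
tcp_pos: [1.0036, 0.268, 0.229]
eef_rot: [178.9, -6.8, 18.1]
contact_force: [0.1, -0.5, -0.1]
gripper_width: 0.0876
gripper_force: 0.0
```

drive_tool([
  [[1, -0.5, 0, 0, 0], [1, -1, 0, 0, 0], [1, -1, 0, 0, 0]],
])

```text
time_s: 3.85
tcp_pos: [0.8889, 0.23, 0.2157]
eef_rot: [178.9, -6.9, 18.1]
contact_force: [0.9, 0.9, 0.3]
gripper_width: 0.0874
gripper_force: 0.0
```

The tilt stays. So I can build it up by pressing against the reach limit, now outward and upward.

drive_tool([
  [[1, 1, 0, -1, 0], [1, 1, 0, -1, 0], [1, 1, 0, -1, 0], [1, 1, 0, -1, 0], [1, 1, 0, -1, 0]],
])

```text
time_s: 4.47
tcp_pos: [0.9667, 0.2595, 0.336]
eef_rot: [178.7, -8.4, 18.2]
contact_force: [-0.6, 0.5, 1.3]
gripper_width: 0.0875
gripper_force: 0.0
```

drive_tool([
  [[1, 1, 0, -1, 0], [1, 1, 0, -1, 0], [1, 1, 0, -1, 0], [1, 1, 0, -1, 0], [1, 1, 0, -1, 0]],
])

```text
time_s: 5.1
tcp_pos: [0.9535, 0.2635, 0.3989]
eef_rot: [178.2, -11.8, 18.3]
contact_force: [-0.6, -0.1, -0.7]
gripper_width: 0.0877
gripper_force: 0.0
```

drive_tool([
  [[1, 1, 0, 0, 0], [1, 1, 0, 0, 0], [1, 1, 0, 0, 0], [1, 1, 0, 0, 0], [1, 1, 0, 0, 0]],
])

```text
time_s: 5.72
tcp_pos: [0.989, 0.2783, 0.378]
eef_rot: [177.6, -15.3, 18.4]
contact_force: [-0.4, 0.3, 0.3]
gripper_width: 0.0874
gripper_force: 0.0
```

drive_tool([
  [[1, 1, 0, 0, 0], [1, 1, 0, 0, 0], [1, 1, 0, 0, 0]],
])

```text
time_s: 6.1
tcp_pos: [1.0191, 0.2919, 0.3646]
eef_rot: [177.1, -18.7, 18.6]
contact_force: [-0.6, -0.3, 0.5]
gripper_width: 0.0877
gripper_force: 0.0
```

drive_tool([
  [[1, 1, 0, 0, 0], [1, 1, 0, 0, 0], [1, 1, 0, 0, 0]],
])

```text
time_s: 6.48
tcp_pos: [1.0456, 0.3039, 0.36]
eef_rot: [176.5, -22.2, 18.8]
contact_force: [0.0, -0.2, 0.3]
gripper_width: 0.0878
gripper_force: 0.0
```

drive_tool([
  [[1, 1, 0, 0, 0], [1, 1, 0, 0, 0], [1, 1, 0, 0, 0]],
])

```text
time_s: 6.85
tcp_pos: [1.0689, 0.3149, 0.3624]
eef_rot: [175.9, -25.8, 19.1]
contact_force: [-0.6, 0.6, 1.4]
gripper_width: 0.0876
gripper_force: 0.0
```

drive_tool([
  [[1, 1, 0, 0, 0], [1, 1, 0, 0, 0], [1, 1, 0, 0, 0]],
])

```text
time_s: 7.22
tcp_pos: [1.0891, 0.325, 0.3711]
eef_rot: [175.4, -29.4, 19.4]
contact_force: [-0.5, -0.5, 0.4]
gripper_width: 0.0871
gripper_force: 0.0
```

drive_tool([
  [[1, 1, 0, 0, 0], [1, 1, 0, 0, 0], [1, 1, 0, 0, 0]],
])

```text
time_s: 7.6
tcp_pos: [1.1061, 0.3343, 0.3859]
eef_rot: [174.7, -32.9, 19.7]
contact_force: [0.5, -1.2, -0.8]
gripper_width: 0.0877
gripper_force: 0.0
```

drive_tool([
  [[1, 1, 0, 0, 0], [1, 1, 0, 0, 0], [1, 1, 0, 0, 0]],
])

```text
time_s: 7.98
tcp_pos: [1.12, 0.3428, 0.4063]
eef_rot: [174.1, -36.5, 20.1]
contact_force: [0.1, 0.1, 0.4]
gripper_width: 0.0877
gripper_force: 0.0
```

Tilt is about 36°, which is enough. Next: come back to a pre-grip pose in front of the handle.

```bash
cat >>h.py <<'E'
from scipy.spatial.transform import Rotation as Ro
np.set_printoptions(precision=4,suppress=True)
C=np.array([.7102,-.0827,0]);U=Ro.from_euler('z',18,degrees=True).as_matrix()
def go(*targets_unit):
    s=r.get_state();R=Ro.from_euler('xyz',s["eef_rot"],degrees=True).as_matrix();p=s["tcp_pos"]
    print("t",s["time_s"],"tcp unit",U.T@(p-C),"F unit",U.T@s["contact_force"],"axes in unit (cols)\n",U.T@R)
    for t in targets_unit:
        w=C+U@np.array(t);d=R.T@(w-p)/.12;print("to",t,"world",w,"scaled",d)
E
python3 - <<'E'
from h import *
g=np.array([-.1455,.0365,.070])
s=r.get_state();R=U.T@Ro.from_euler('xyz',s["eef_rot"],degrees=True).as_matrix()
pre=g-R[:,2]*.12
go(pre+np.array([-.03,0,.12]),pre,g)
E
```

```text
t 7.975 tcp unit [0.5212 0.278  0.4063] F unit [0.1025 0.1043 0.4114] axes in unit (cols)
 [[ 0.8033 -0.0244  0.595 ]
 [ 0.03   -0.9962 -0.0813]
 [ 0.5948  0.0832 -0.7996]]
to [-0.2469  0.0463  0.286 ] world [ 0.4611 -0.115   0.286 ] scaled [-5.7964  1.9972 -2.8497]
to [-0.2169  0.0463  0.166 ] world [ 0.4896 -0.1057  0.166 ] scaled [-6.1903  1.9079 -1.9014]
to [-0.1455  0.0365  0.07  ] world [ 0.5605 -0.0929  0.07  ] scaled [-6.1903  1.9079 -0.9014]
```

drive_tool([
  [[0.2, -0.45, 0.16, -0.23, 0], [0.2, -0.9, 0.33, -0.46, 0], [0.2, -0.97, 0.33, -0.48, 0]],
])

```text
time_s: 8.35
tcp_pos: [1.0106, 0.2671, 0.3859]
eef_rot: [174.0, -36.5, 20.2]
contact_force: [2.2, 0.5, 2.1]
gripper_width: 0.063
gripper_force: 0.0
```

drive_tool([
  [[0.2, -0.45, 0.16, -0.23, 0], [0.2, -0.9, 0.33, -0.46, 0], [0.2, -0.97, 0.33, -0.48, 0]],
])

```text
time_s: 8.72
tcp_pos: [0.8975, 0.1885, 0.3674]
eef_rot: [174.1, -36.4, 20.0]
contact_force: [0.5, 0.5, 1.0]
gripper_width: 0.0525
gripper_force: 0.0
```

drive_tool([
  [[0.2, -0.45, 0.16, -0.23, 0], [0.2, -0.9, 0.33, -0.46, 0], [0.2, -0.97, 0.33, -0.48, 0]],
])

```text
time_s: 9.1
tcp_pos: [0.7882, 0.1135, 0.3475]
eef_rot: [174.1, -36.5, 20.0]
contact_force: [1.0, 0.9, 0.5]
gripper_width: 0.0527
gripper_force: 0.0
```

drive_tool([
  [[0.2, -0.45, 0.16, -0.23, 0], [0.2, -0.9, 0.33, -0.46, 0], [0.2, -0.97, 0.33, -0.48, 0]],
])

```text
time_s: 9.48
tcp_pos: [0.6781, 0.0379, 0.3275]
eef_rot: [174.1, -36.6, 20.0]
contact_force: [0.5, -0.1, 0.7]
gripper_width: 0.0527
gripper_force: 0.0
```

drive_tool([
  [[0.2, -0.45, 0.16, -0.23, 0], [0.2, -0.9, 0.33, -0.46, 0], [0.2, -0.97, 0.33, -0.48, 0]],
])

```text
time_s: 9.85
tcp_pos: [0.568, -0.0378, 0.3077]
eef_rot: [174.1, -36.6, 20.0]
contact_force: [1.1, -0.1, 0.5]
gripper_width: 0.0528
gripper_force: 0.0
```

```bash
python3 - <<'E'
from h import *
g=np.array([-.1455,.0365,.070])
s=r.get_state();R=U.T@Ro.from_euler('xyz',s["eef_rot"],degrees=True).as_matrix()
pre=g-R[:,2]*.12
go(pre+np.array([-.03,0,.12]),pre,g)
E
```

```text
t 9.85 tcp unit [-0.1214  0.0867  0.3077] F unit [ 1.0579 -0.428   0.4661] axes in unit (cols)
 [[ 0.8023 -0.0261  0.5964]
 [ 0.0285 -0.9962 -0.082 ]
 [ 0.5963  0.0828 -0.7985]]
to [-0.2471  0.0463  0.2858] world [ 0.4609 -0.115   0.2858] scaled [-0.9585  0.3473 -0.4514]
to [-0.2171  0.0463  0.1658] world [ 0.4894 -0.1057  0.1658] scaled [-1.3542  0.2579  0.4962]
to [-0.1455  0.0365  0.07  ] world [ 0.5605 -0.0929  0.07  ] scaled [-1.3542  0.2579  1.4962]
```

drive_tool([
  [[0.2, -0.45, 0.16, -0.2, 0], [0.2, -0.9, 0.32, -0.42, 0], [0.2, -0.96, 0.35, -0.45, 0]],
])

```text
time_s: 10.22
tcp_pos: [0.4615, -0.1151, 0.2859]
eef_rot: [174.1, -36.6, 20.1]
contact_force: [0.0, -0.2, 1.5]
gripper_width: 0.0526
gripper_force: 0.0
```

drive_tool([
  [[0.2, -0.2, -0.05, 0.45, 0], [0.2, -0.4, -0.09, 0.9, 0], [0.2, -0.4, -0.09, 0.95, 0]],
])

```text
time_s: 10.6
tcp_pos: [0.4898, -0.105, 0.1606]
eef_rot: [174.1, -36.0, 20.1]
contact_force: [-0.1, -0.0, -0.9]
gripper_width: 0.0526
gripper_force: 0.0
```

```bash
python3 - <<'E'
from h import *
go([-.1455,.0365,.070])
im=capture("scene");im2=capture("top")
a=cv2.resize(im[180:340,220:400],(540,480));b=cv2.resize(im2[130:290,250:430],(540,480))
cv2.imwrite("pics/c1.png",cv2.resize(np.hstack([a,b]),(800,356))[:,:,::-1])
E
```

```text
t 10.6 tcp unit [-0.2165  0.0469  0.1606] F unit [-0.0745  0.022  -0.9192] axes in unit (cols)
 [[ 0.8081 -0.0233  0.5886]
 [ 0.0298 -0.9963 -0.0804]
 [ 0.5884  0.0825 -0.8044]]
to [-0.1455, 0.0365, 0.07] world [ 0.5605 -0.0929  0.07  ] scaled [0.0313 0.0099 0.9627]
```

View pics/c1.png

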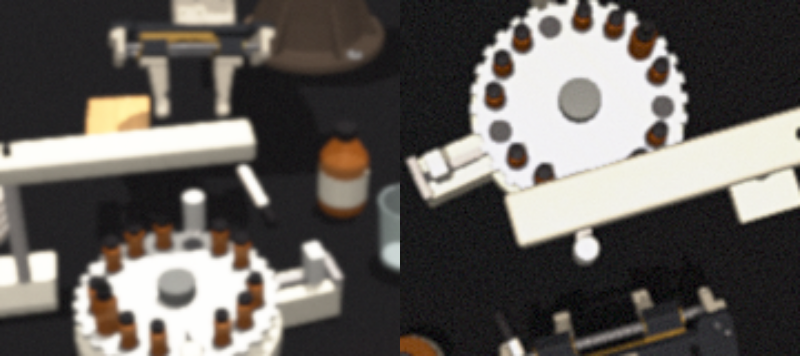

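The fingers (right panel, (562,302) and (643,295)) straddle the line to the grip (587,248) and nothing is in the way. I'll go in.

drive_tool([
  [[0.2, 0.01, 0.0, 0.3, 0], [0.2, 0.02, 0.01, 0.6, 0], [0.2, 0.03, 0.01, 0.8, 0], [0.2, 0.03, 0.01, 0.96, 0], [0.2, 0.03, 0.01, 0.96, 0]],
])

```text
time_s: 11.32
tcp_pos: [0.5654, -0.0927, 0.0771]
eef_rot: [174.1, -36.8, 20.1]
contact_force: [0.3, -0.4, 0.6]
gripper_width: 0.0525
gripper_force: 0.0
```

```bash
python3 - <<'E'
from h import *
s=r.get_state();w=.5*s["gripper_width"]-.012
go([-.1455,.0365,.070],[-.150,0-w,.07],[-.1455,-.037-w,.070])
im=capture("scene");im2=capture("top")
a=cv2.resize(im[180:340,220:400],(540,480));b=cv2.resize(im2[130:290,250:430],(540,480))
cv2.imwrite("pics/c2.png",cv2.resize(np.hstack([a,b]),(800,356))[:,:,::-1])
E
```

```text
t 11.325 tcp unit [-0.1408  0.0353  0.0771] F unit [ 0.1464 -0.4278  0.5667] axes in unit (cols)
 [[ 0.8005 -0.025   0.5989]
 [ 0.0296 -0.9963 -0.0811]
 [ 0.5987  0.0826 -0.7967]]
to [-0.1455, 0.0365, 0.07] world [ 0.5605 -0.0929  0.07  ] scaled [-0.0664 -0.0142  0.023 ]
to [-0.15, -0.01425224179639003, 0.07] world [ 0.5719 -0.1426  0.07  ] scaled [-0.1089  0.4081  0.0348]
to [-0.1455, -0.05125224179639003, 0.07] world [ 0.5877 -0.1764  0.07  ] scaled [-0.088   0.7144  0.0823]
```

View pics/c2.png

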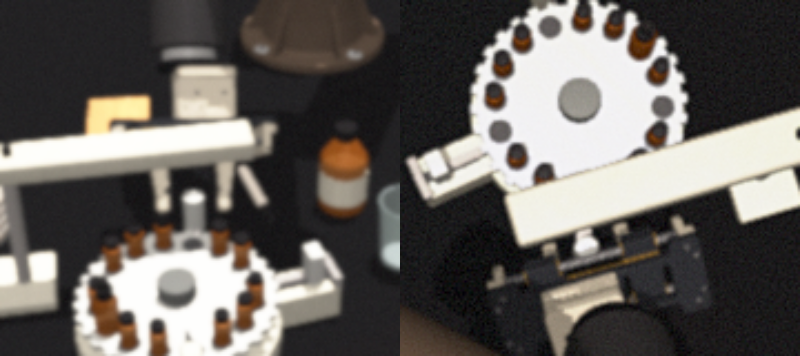

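The grip sits between the fingers (left panel: fingers at x=163 and 224, grip at 194). Stroke 1:

drive_tool([
  [[0.2, -0.05, 0.15, 0.02, 0], [0.2, -0.08, 0.3, 0.03, 0], [0.2, -0.1, 0.45, 0.04, 0], [0.2, -0.1, 0.58, 0.05, 0]],
])

```text
time_s: 11.92
tcp_pos: [0.5747, -0.1613, 0.0701]
eef_rot: [174.2, -36.6, 20.2]
contact_force: [-2.6, 5.3, 0.0]
gripper_width: 0.0525
gripper_force: 2.9
```

drive_tool([
  [[0.2, 0.01, 0.07, 0.01, 0], [0.2, 0.01, 0.14, 0.02, 0], [0.2, 0.01, 0.14, 0.02, 0]],
])

```text
time_s: 12.3
tcp_pos: [0.5824, -0.177, 0.0699]
eef_rot: [174.1, -36.5, 20.2]
contact_force: [-3.0, 3.4, 2.2]
gripper_width: 0.0525
gripper_force: 1.9
```

```bash
python3 - <<'E'
from h import *
go([-.1455,-.055,.070],[-.1455,.0365,.070])
im2=capture("top");im=capture("scene")
a=cv2.resize(im[180:340,220:400],(540,480));b=cv2.resize(im2[130:290,250:430],(540,480))
cv2.imwrite("pics/c3.png",cv2.resize(np.hstack([a,b]),(800,356))[:,:,::-1])
E
```

```text
t 12.3 tcp unit [-0.1507 -0.0502  0.0699] F unit [-1.7584  4.1552  2.1515] axes in unit (cols)
 [[ 0.8028 -0.0235  0.5957]
 [ 0.0305 -0.9963 -0.0804]
 [ 0.5954  0.0828 -0.7991]]
to [-0.1455, -0.055, 0.07] world [ 0.5888 -0.18    0.07  ] scaled [0.0342 0.0388 0.0283]
to [-0.1455, 0.0365, 0.07] world [ 0.5605 -0.0929  0.07  ] scaled [ 0.0575 -0.7209 -0.033 ]
```

View pics/c3.png

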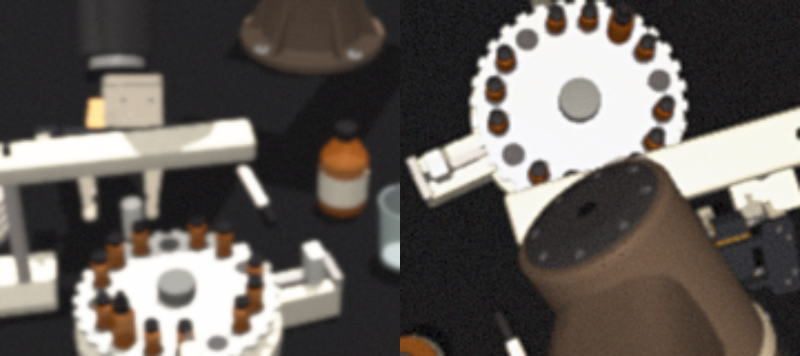

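The table turned and there is no stop spike yet. I'll push a few mm more.

drive_tool([
  [[0.2, 0.03, 0.03, 0.02, 0], [0.2, 0.03, 0.05, 0.02, 0]],
])

```text
time_s: 12.65
tcp_pos: [0.5868, -0.1784, 0.0687]
eef_rot: [174.5, -36.4, 20.1]
contact_force: [-7.8, 16.0, 6.8]
gripper_width: 0.0526
gripper_force: 8.9
```

drive_tool([
  [[0.2, 0.0, 0.02, 0.0, 0], [0.2, 0.0, 0.04, 0.0, 0]],
])

```text
time_s: 12.9
tcp_pos: [0.5873, -0.1795, 0.0685]
eef_rot: [174.9, -36.4, 20.0]
contact_force: [-7.8, 27.9, 10.2]
gripper_width: 0.0525
gripper_force: 14.6
```

At the stop. Return:

drive_tool([
  [[0.2, -0.05, -0.2, -0.02, 0], [0.2, -0.04, -0.4, -0.03, 0], [0.2, -0.02, -0.6, -0.05, 0], [0.2, 0.0, -0.82, -0.06, 0], [0.2, 0.0, -0.82, -0.06, 0]],
])

```text
time_s: 13.52
tcp_pos: [0.5582, -0.0917, 0.0683]
eef_rot: [174.0, -36.6, 20.4]
contact_force: [0.4, -0.4, -0.9]
gripper_width: 0.0527
gripper_force: 0.0
```

```bash
cat >>h.py <<'E'
def pic(name):
    im2=capture("top");im=capture("scene")
    a=cv2.resize(im[180:340,220:400],(540,480));b=cv2.resize(im2[130:290,250:430],(540,480))
    cv2.imwrite(name,cv2.resize(np.hstack([a,b]),(800,356))[:,:,::-1])
E
python3 - <<'E'
from h import *
go([-.1455,.0365,.070]);pic("pics/c4.png")
E
```

```text
t 13.525 tcp unit [-0.1474  0.0384  0.0683] F unit [ 0.2263 -0.5244 -0.8845] axes in unit (cols)
 [[ 0.8022 -0.0211  0.5967]
 [ 0.0336 -0.9962 -0.0804]
 [ 0.5961  0.0845 -0.7984]]
to [-0.1455, 0.0365, 0.07] world [ 0.5605 -0.0929  0.07  ] scaled [ 0.0206  0.0171 -0.001 ]
```

View pics/c4.png

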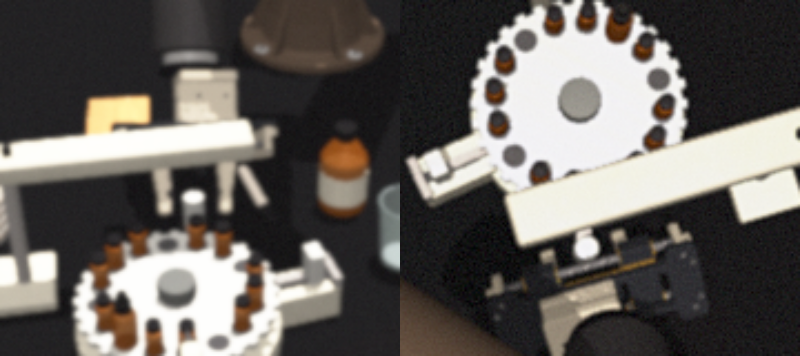

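The grip is back at rest (587,245) and the bottle moved on to (618,25). I'll measure its angle with a colour mask, against the first picture.

```bash
cat >>h.py <<'E'
def bottle(im):
    hsv=cv2.cvtColor(im,cv2.COLOR_RGB2HSV);m=cv2.inRange(hsv,(0,90,40),(22,255,255));m[:100]=0;m[235:]=0;m[:,:275]=0;m[:,390:]=0
    n,l,st,ce=cv2.connectedComponentsWithStats(m);o=[]
    for i in np.argsort(-st[1:,4])[:2]+1:
        p=U.T@(onz("top",ce[i],.085)-C);o.append((int(st[i,4]),ce[i].round(1).tolist(),p[:2].round(4).tolist(),round(float(np.degrees(np.arctan2(p[1],p[0]))),1)))
    return o
E
python3 - <<'E'
from h import *
print(bottle(cv2.imread("pics/top0.png")[:,:,::-1]));print(bottle(capture("top")))
E
```

```text
[(100, [358.3, 149.9], [0.0336, -0.076], -66.2), (96, [383.8, 103.9], [0.1195, -0.1633], -53.8)]
[(100, [347.8, 142.2], [0.0571, -0.0588], -45.9), (95, [383.8, 103.8], [0.1197, -0.1635], -53.8)]
```

It is at -45.9°, so exactly two more teeth. Stroke 2:

drive_tool([
  [[0.2, -0.02, 0.2, 0.02, 0], [0.2, -0.03, 0.4, 0.03, 0], [0.2, -0.02, 0.58, 0.05, 0], [0.2, 0.0, 0.72, 0.06, 0], [0.2, 0.0, 0.8, 0.06, 0]],
])

```text
time_s: 14.3
tcp_pos: [0.5869, -0.18, 0.0669]
eef_rot: [175.0, -36.3, 19.7]
contact_force: [-0.1, 36.5, 1.3]
gripper_width: 0.0528
gripper_force: 17.3
```

drive_tool([
  [[0.2, 0, 0, 0, 0], [0.2, 0, 0, 0, 0]],
])

```text
time_s: 14.55
tcp_pos: [0.5867, -0.1791, 0.067]
eef_rot: [174.9, -36.3, 19.8]
contact_force: [-1.6, 22.3, -0.8]
gripper_width: 0.0528
gripper_force: 10.8
```

drive_tool([
  [[0.2, -0.02, -0.2, -0.02, 0], [0.2, -0.03, -0.4, -0.03, 0], [0.2, -0.02, -0.6, -0.05, 0], [0.2, 0.0, -0.8, -0.06, 0], [0.2, 0.0, -0.8, -0.06, 0]],
])

```text
time_s: 15.18
tcp_pos: [0.5581, -0.093, 0.0676]
eef_rot: [174.0, -36.5, 20.3]
contact_force: [0.1, -0.4, 0.3]
gripper_width: 0.0524
gripper_force: 0.0
```

```bash
python3 - <<'E'
from h import *
go([-.1455,.0365,.070]);print(bottle(capture("top")))
E
```

```text
t 15.175 tcp unit [-0.1478  0.0372  0.0676] F unit [-0.0265 -0.4549  0.3366] axes in unit (cols)
 [[ 0.8029 -0.023   0.5957]
 [ 0.0317 -0.9962 -0.0811]
 [ 0.5953  0.084  -0.7991]]
to [-0.1455, 0.0365, 0.07] world [ 0.5605 -0.0929  0.07  ] scaled [ 0.0272  0.0071 -0.0039]
[(98, [333.6, 138.3], [0.0747, -0.0311], -22.6), (92, [383.8, 103.7], [0.1199, -0.1635], -53.7)]
```

Now -22.6°, one tooth left. Stroke 3, a little gentler at the end:

drive_tool([
  [[0.2, -0.02, 0.2, 0.02, 0], [0.2, -0.03, 0.4, 0.03, 0], [0.2, -0.02, 0.55, 0.04, 0], [0.2, 0.0, 0.68, 0.04, 0], [0.2, 0.01, 0.74, 0.04, 0]],
])

```text
time_s: 15.85
tcp_pos: [0.586, -0.1781, 0.0702]
eef_rot: [174.3, -36.4, 19.9]
contact_force: [-2.1, 12.7, -6.1]
gripper_width: 0.0526
gripper_force: 6.8
```

drive_tool([
  [[0.2, 0, 0.02, 0, 0], [0.2, 0, 0.03, 0, 0]],
])

```text
time_s: 16.1
tcp_pos: [0.5861, -0.1784, 0.0699]
eef_rot: [174.6, -36.4, 19.9]
contact_force: [-2.3, 15.0, -2.6]
gripper_width: 0.0527
gripper_force: 7.5
```

drive_tool([
  [[0.2, -0.02, -0.2, -0.02, 0], [0.2, -0.03, -0.4, -0.03, 0], [0.2, -0.02, -0.6, -0.04, 0], [0.2, 0.0, -0.77, -0.04, 0], [0.2, 0.0, -0.77, -0.04, 0]],
])

```text
time_s: 16.73
tcp_pos: [0.5595, -0.0929, 0.0685]
eef_rot: [174.0, -36.6, 20.3]
contact_force: [0.5, -0.4, -0.0]
gripper_width: 0.0528
gripper_force: 0.0
```

```bash
python3 - <<'E'
from h import *
go([-.1455,.0365,.070]);print(bottle(capture("top")))
E
```

```text
t 16.725 tcp unit [-0.1465  0.0369  0.0685] F unit [ 0.3881 -0.5291 -0.0018] axes in unit (cols)
 [[ 0.8026 -0.0231  0.5961]
 [ 0.0319 -0.9962 -0.0815]
 [ 0.5957  0.0844 -0.7987]]
to [-0.1455, 0.0365, 0.07] world [ 0.5605 -0.0929  0.07  ] scaled [ 0.014   0.0043 -0.0045]
[(96, [319.2, 139.6], [0.081, 0.0004], 0.3), (94, [383.8, 103.7], [0.12, -0.1634], -53.7)]
```

The bottle is at the pointer (0.3°) with the lock open. Withdraw with the gripper closing once clear, then rise.

drive_tool([
  [[0.2, 0, 0, -0.3, 0], [0.2, 0, 0, -0.7, 0], [0.2, 0, 0, -1, 0], [-1, 0, 0, -1, 0]],
])

```text
time_s: 17.27
tcp_pos: [0.4874, -0.1073, 0.1674]
eef_rot: [173.8, -36.8, 20.2]
contact_force: [-0.7, -0.6, -0.2]
gripper_width: 0.0471
gripper_force: 0.0
```

drive_tool([
  [[-1, 0.4, 0, -0.4, 0], [-1, 0.65, 0, -0.88, 0], [-1, 0.65, 0, -0.88, 0]],
])

```text
time_s: 17.65
tcp_pos: [0.4867, -0.0959, 0.3011]
eef_rot: [173.9, -37.0, 20.2]
contact_force: [-0.0, 1.0, -0.9]
gripper_width: 0.0181
gripper_force: 0.0
```

```bash
python3 - <<'E'
from h import *
print(r.get_state()["joints"],bottle(capture("top"))[0])
go([-.015,.188,.20],[-.015,.188,.088])
im=capture("top");pts=[]
for n,p,z in(("beaker",(218,237),.085),("dummy",(254,293),.12)):print(n,U.T@(onz("top",p,z)-C))
E
```

```text
[ 12.8859 -19.4042 -42.8185   3.3817 -29.1947  92.9189] (96, [319.2, 139.6], [0.0809, 0.0003], 0.2)
t 17.7 tcp unit [-0.2173  0.0566  0.2991] F unit [ 0.4052 -1.2887  0.6543] axes in unit (cols)
 [[ 0.7992 -0.0253  0.6006]
 [ 0.0304 -0.9961 -0.0824]
 [ 0.6003  0.0841 -0.7953]]
to [-0.015, 0.188, 0.2] world [0.6378 0.0915 0.2   ] scaled [ 0.8844 -1.2026  1.579 ]
to [-0.015, 0.188, 0.088] world [0.6378 0.0915 0.088 ] scaled [ 0.3241 -1.2811  2.3213]
beaker [-0.0655  0.2722  0.085 ]
dummy [-0.2045  0.2267  0.12  ]
```

drive_tool([
  [[-1, 0.3, -0.2, 0.2, 0.028], [-1, 0.6, -0.4, 0.4, 0.056], [-1, 0.9, -0.6, 0.6, 0.084], [-1, 0.95, -0.9, 0.63, 0.112], [-1, 0.95, -1, 0.63, 0.14]],
])

```text
time_s: 18.38
tcp_pos: [0.5818, 0.0491, 0.2895]
eef_rot: [-160.1, -31.3, -25.1]
contact_force: [0.4, -0.5, -0.2]
gripper_width: 0.0006
gripper_force: 0.0
```

```bash
python3 - <<'E'
from h import *
go([-.015,.182,.28])
E
```

```text
t 18.375 tcp unit [-0.0814  0.165   0.2895] F unit [ 0.1856 -0.5999 -0.1717] axes in unit (cols)
 [[ 0.6241 -0.5127  0.5896]
 [-0.583  -0.808  -0.0855]
 [ 0.5202 -0.2904 -0.8032]]
to [-0.015, 0.182, 0.28] world [0.6397 0.0858 0.28  ] scaled [ 0.2217 -0.375   0.3778]
```

drive_tool([
  [[-1, 0.1, -0.15, 0.15, 0.028], [-1, 0.2, -0.3, 0.3, 0.056], [-1, 0.22, -0.37, 0.38, 0.084], [-1, 0.22, -0.37, 0.38, 0.112], [-1, 0.22, -0.37, 0.38, 0.13]],
])

```text
time_s: 19.0
tcp_pos: [0.6391, 0.0838, 0.2795]
eef_rot: [-144.3, -8.3, -69.0]
contact_force: [-0.1, -0.2, -0.2]
gripper_width: 0.0002
gripper_force: 0.0
```

```bash
python3 - <<'E'
from h import *
go([-.015,.182,.19],[-.015,.182,.085]);print(bottle(capture("top"))[0])
E
```

```text
t 19.0 tcp unit [-0.0161  0.1803  0.2795] F unit [-0.1548 -0.2072 -0.2379] axes in unit (cols)
 [[ 0.0524 -0.8061  0.5895]
 [-0.9882 -0.127  -0.0859]
 [ 0.1441 -0.578  -0.8032]]
to [-0.015, 0.182, 0.19] world [0.6397 0.0858 0.19  ] scaled [-0.1207  0.422   0.6036]
to [-0.015, 0.182, 0.085] world [0.6397 0.0858 0.085 ] scaled [-0.2468  0.9277  1.3064]
(97, [319.3, 139.5], [0.081, 0.0002], 0.1)
```

drive_tool([
  [[-1, -0.06, 0.21, 0.3, 0], [-1, -0.12, 0.42, 0.6, 0], [-1, -0.12, 0.42, 0.6, 0]],
])

```text
time_s: 19.42
tcp_pos: [0.6452, 0.0893, 0.2283]
eef_rot: [-146.2, -9.2, -69.2]
contact_force: [0.9, -0.1, 1.6]
gripper_width: 0.0005
gripper_force: 0.0
```

drive_tool([
  [[-1, -0.04, 0.17, 0.23, 0], [-1, -0.08, 0.34, 0.46, 0], [-1, -0.08, 0.34, 0.46, 0]],
])

```text
time_s: 19.8
tcp_pos: [0.6465, 0.0886, 0.1927]
eef_rot: [-149.3, -8.6, -68.8]
contact_force: [-0.3, 0.7, 0.4]
gripper_width: 0.0004
gripper_force: 0.0
```

```bash
python3 - <<'E'
from h import *
go([-.015,.182,.085])
im2=capture("top");im=capture("scene")
a=cv2.resize(im[220:340,290:420],(520,480));b=cv2.resize(im2[130:250,230:360],(520,480))
cv2.imwrite("pics/c5.png",cv2.resize(np.hstack([a,b]),(800,369))[:,:,::-1])
E
```

```text
t 19.8 tcp unit [-0.0077  0.1826  0.1927] F unit [-0.0791  0.8009  0.4209] axes in unit (cols)
 [[ 0.0547 -0.8544  0.5167]
 [-0.9872 -0.1238 -0.1001]
 [ 0.1495 -0.5047 -0.8503]]
to [-0.015, 0.182, 0.085] world [0.6397 0.0858 0.085 ] scaled [-0.1324  0.5058  0.732 ]
```

View pics/c5.png

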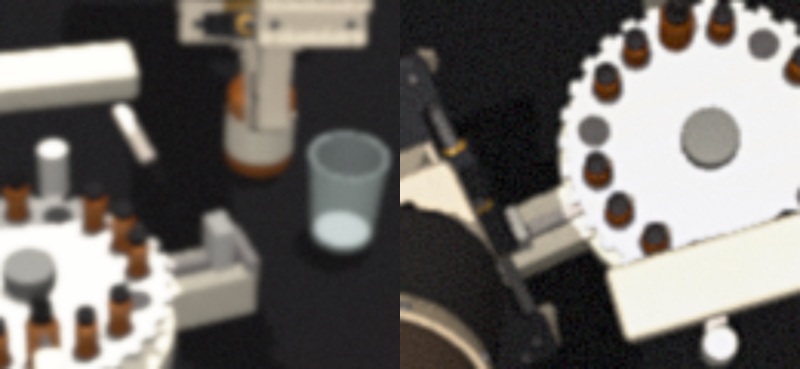

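The closed fingers (left panel, (268,125)) hang outside the knob (218,240), and the body is clear of the lamp. A joint limit is reducing the tilt as I go down, which does no harm. I'll continue in steps.

drive_tool([
  [[-1, -0.06, 0.25, 0.35, 0], [-1, -0.12, 0.45, 0.6, 0], [-1, -0.12, 0.45, 0.6, 0], [-1, -0.12, 0.45, 0.6, 0]],
])

```text
time_s: 20.4
tcp_pos: [0.6438, 0.0898, 0.1471]
eef_rot: [-153.3, -8.0, -68.4]
contact_force: [-1.3, -0.0, -0.1]
gripper_width: 0.0003
gripper_force: 0.0
```

```bash
python3 - <<'E'
from h import *
print(r.get_state()["joints"]);go([-.015,.182,.085])
E
```

```text
[  6.4414   8.9648 -53.266   95.4098  -0.1629 -78.3394]
t 20.4 tcp unit [-0.0099  0.1846  0.1471] F unit [-1.2133  0.3912 -0.0951] axes in unit (cols)
 [[ 0.0617 -0.8878  0.4561]
 [-0.9883 -0.1181 -0.0962]
 [ 0.1392 -0.4449 -0.8847]]
to [-0.015, 0.182, 0.085] world [0.6397 0.0858 0.085 ] scaled [-0.0531  0.2708  0.4403]
```

Joint 5 is riding its limit. I'll shift inward briefly to shed more tilt, then come back with margin.

drive_tool([
  [[-1, -0.02, 0.35, -0.19, 0], [-1, -0.05, 0.74, -0.38, 0], [-1, -0.05, 0.74, -0.38, 0], [-1, -0.05, 0.74, -0.38, 0]],
])

```text
time_s: 20.9
tcp_pos: [0.5945, 0.0674, 0.1476]
eef_rot: [-154.0, -8.5, -68.7]
contact_force: [0.4, -0.4, 0.1]
gripper_width: 0.0008
gripper_force: 0.0
```

```bash
python3 - <<'E'
from h import *
print(r.get_state()["joints"]);go([-.015,.182,.147])
E
```

```text
[  4.8185   4.5601 -58.1814  95.4504  -0.1614 -76.9903]
t 20.9 tcp unit [-0.0636  0.1785  0.1476] F unit [ 0.2495 -0.4895  0.1056] axes in unit (cols)
 [[ 0.0565 -0.8935  0.4455]
 [-0.9875 -0.116  -0.1072]
 [ 0.1475 -0.4339 -0.8888]]
to [-0.015, 0.182, 0.147] world [0.6397 0.0858 0.147 ] scaled [-0.0069 -0.3634  0.1818]
```

drive_tool([
  [[-1, 0, -0.18, 0.09, 0], [-1, -0.02, -0.36, 0.18, 0], [-1, -0.02, -0.36, 0.18, 0]],
])

```text
time_s: 21.28
tcp_pos: [0.6396, 0.0889, 0.1459]
eef_rot: [-154.0, -8.5, -68.6]
contact_force: [-0.4, 0.7, -0.1]
gripper_width: 0.0008
gripper_force: 0.0
```

drive_tool([
  [[-1, -0.03, 0.11, 0.2, 0], [-1, -0.07, 0.22, 0.44, 0], [-1, -0.07, 0.22, 0.44, 0], [-1, -0.07, 0.22, 0.44, 0]],
])

```text
time_s: 21.78
tcp_pos: [0.6428, 0.085, 0.111]
eef_rot: [-156.4, -7.3, -68.1]
contact_force: [0.1, -0.1, -0.3]
gripper_width: 0.0006
gripper_force: 0.0
```

```bash
python3 - <<'E'
from h import *
print(r.get_state()["joints"]);go([-.013,.182,.083])
E
```

```text
[  5.9816  12.3242 -53.0527  95.5128  -0.1351 -78.0463]
t 21.775 tcp unit [-0.0123  0.1803  0.111 ] F unit [ 0.0581 -0.1599 -0.3484] axes in unit (cols)
 [[ 0.0673 -0.9108  0.4072]
 [-0.9896 -0.113  -0.0891]
 [ 0.1272 -0.397  -0.909 ]]
to [-0.013, 0.182, 0.083] world [0.6416 0.0864 0.083 ] scaled [-0.0437  0.0963  0.2086]
```

Joint 4 sits on its limit as well. I'll back up and shed tilt at the inner reach limit, up high, where the wrist is free.

drive_tool([
  [[-1, 0.05, -0.15, -0.34, 0], [-1, 0.1, -0.3, -0.68, 0], [-1, 0.19, -0.6, -1, 0], [-1, 0.19, -0.6, -1, 0]],
])

```text
time_s: 22.28
tcp_pos: [0.7005, 0.0372, 0.2369]
eef_rot: [-153.7, -12.2, -71.5]
contact_force: [2.3, -2.7, 2.2]
gripper_width: 0.0006
gripper_force: 0.0
```

drive_tool([
  [[-1, -0.2, 0.4, -0.35, 0], [-1, -0.4, 0.8, -0.6, 0], [-1, -0.4, 0.8, -0.6, 0]],
])

```text
time_s: 22.65
tcp_pos: [0.5694, 0.0478, 0.2479]
eef_rot: [-153.5, -12.3, -71.5]
contact_force: [0.9, 0.9, 0.1]
gripper_width: 0.0007
gripper_force: 0.0
```

drive_tool([
  [[-1, -0.2, 0.4, -0.2, 0], [-1, -0.4, 0.85, -0.4, 0], [-1, -0.4, 0.85, -0.4, 0]],
])

```text
time_s: 23.02
tcp_pos: [0.4534, 0.06, 0.2428]
eef_rot: [-153.5, -11.9, -71.3]
contact_force: [0.8, 0.8, 0.6]
gripper_width: 0.0003
gripper_force: 0.0
```

```bash
python3 - <<'E'
from h import *
print(r.get_state()["joints"]);go([-.013,.182,.25])
E
```

```text
[ 46.4997 -18.3922 -58.1206  37.9956 -37.1429 -53.1543]
t 23.025 tcp unit [-0.2002  0.2151  0.2428] F unit [0.9751 0.4871 0.6112] axes in unit (cols)
 [[ 0.0113 -0.8935  0.4489]
 [-0.9785 -0.1024 -0.1793]
 [ 0.2061 -0.4372 -0.8754]]
to [-0.013, 0.182, 0.25] world [0.6416 0.0864 0.25  ] scaled [ 0.2994 -1.3915  0.6973]
```

drive_tool([
  [[-1, -0.2, 0.4, -0.2, 0], [-1, -0.35, 0.8, -0.4, 0], [-1, -0.35, 0.8, -0.4, 0]],
])

```text
time_s: 23.4
tcp_pos: [0.3473, 0.0678, 0.2655]
eef_rot: [-156.1, -11.6, -71.4]
contact_force: [-0.8, 0.6, 1.1]
gripper_width: 0.0008
gripper_force: 0.0
```

drive_tool([
  [[-1, -0.2, 0.4, -0.2, 0], [-1, -0.35, 0.8, -0.4, 0], [-1, -0.35, 0.8, -0.4, 0]],
])

```text
time_s: 23.78
tcp_pos: [0.304, 0.1527, 0.2658]
eef_rot: [-155.0, -13.0, -65.8]
contact_force: [-0.2, 1.4, 1.0]
gripper_width: 0.0006
gripper_force: 0.0
```

```bash
python3 - <<'E'
from h import *
print(r.get_state()["joints"]);go([-.013,.182,.25])
E
```

```text
[106.2074 -35.188  -58.2008  27.205  -77.6669 -87.5262]
t 23.775 tcp unit [-0.3136  0.3494  0.2658] F unit [0.237  1.3986 0.9715] axes in unit (cols)
 [[ 0.1057 -0.8908  0.4419]
 [-0.9686 -0.1928 -0.157 ]
 [ 0.225  -0.4115 -0.8832]]
to [-0.013, 0.182, 0.25] world [0.6416 0.0864 0.25  ] scaled [ 1.5865 -1.9084  1.4421]
```

drive_tool([
  [[1, 0.17, -0.24, 0.17, 0], [1, 0.34, -0.48, 0.34, 0], [1, 0.51, -0.73, 0.52, 0], [1, 0.51, -0.73, 0.52, 0]],
])

```text
time_s: 24.28
tcp_pos: [0.4302, 0.132, 0.2598]
eef_rot: [-155.2, -13.5, -66.4]
contact_force: [-0.8, 0.9, 0.4]
gripper_width: 0.0351
gripper_force: 0.0
```

drive_tool([
  [[1, 0.17, -0.24, 0.17, 0], [1, 0.34, -0.48, 0.34, 0], [1, 0.51, -0.73, 0.52, 0], [1, 0.51, -0.73, 0.52, 0]],
])

```text
time_s: 24.78
tcp_pos: [0.5532, 0.1148, 0.2534]
eef_rot: [-155.3, -13.6, -66.5]
contact_force: [-1.0, -0.5, -0.9]
gripper_width: 0.0751
gripper_force: 0.0
```

```bash
python3 - <<'E'
from h import *
print(r.get_state()["joints"]);go([.021,.192,.22])
E
```

```text
[ 40.7583  -5.033  -46.3742  36.5554 -33.341  -42.5321]
t 24.775 tcp unit [-0.0883  0.2363  0.2534] F unit [-1.094  -0.1671 -0.9207] axes in unit (cols)
 [[ 0.0929 -0.8951  0.4361]
 [-0.9677 -0.1842 -0.172 ]
 [ 0.2343 -0.406  -0.8833]]
to [0.021, 0.192, 0.22] world [0.6708 0.1064 0.22  ] scaled [ 0.3767 -0.6345  0.7068]
```

drive_tool([
  [[1, 0.12, -0.21, 0.23, 0], [1, 0.25, -0.42, 0.47, 0], [1, 0.38, -0.63, 0.7, 0], [1, 0.38, -0.63, 0.7, 0]],
])

```text
time_s: 25.28
tcp_pos: [0.6691, 0.1067, 0.2199]
eef_rot: [-155.3, -13.5, -66.4]
contact_force: [-1.0, -0.1, -0.5]
gripper_width: 0.0876
gripper_force: 0.0
```

```bash
python3 - <<'E'
from h import *
print(r.get_state()["joints"]);go([.021,.192,.15])
E
```

```text
[ 30.4754   7.7233 -38.1039  37.7354 -25.2236 -35.7177]
t 25.275 tcp unit [0.0194 0.1928 0.2199] F unit [-0.9542  0.1781 -0.5329] axes in unit (cols)
 [[ 0.0947 -0.895   0.4358]
 [-0.9677 -0.1856 -0.1707]
 [ 0.2336 -0.4056 -0.8837]]
to [0.021, 0.192, 0.15] world [0.6708 0.1064 0.15  ] scaled [-0.1284  0.2255  0.5215]
```

Good margin now (j4 38°, j5 -25°). I'll descend with the open jaw's rear finger as the pusher.

drive_tool([
  [[1, -0.04, 0.07, 0.17, 0], [1, -0.08, 0.15, 0.34, 0], [1, -0.13, 0.22, 0.52, 0], [1, -0.13, 0.22, 0.52, 0]],
])

```text
time_s: 25.78
tcp_pos: [0.6684, 0.1062, 0.1508]
eef_rot: [-155.4, -13.5, -66.4]
contact_force: [0.2, -1.6, 0.5]
gripper_width: 0.0874
gripper_force: 0.0
```

```bash
python3 - <<'E'
from h import *
print(r.get_state()["joints"]);go([.021,.195,.107])
im2=capture("top");im=capture("scene")
a=cv2.resize(im[220:340,290:420],(520,480));b=cv2.resize(im2[130:250,230:360],(520,480))
cv2.imwrite("pics/c6.png",cv2.resize(np.hstack([a,b]),(800,369))[:,:,::-1])
E
```

```text
[ 20.2527  11.4766 -48.8548  70.8188 -11.4435 -61.6231]
t 25.775 tcp unit [0.0186 0.1925 0.1508] F unit [-0.2694 -1.5702  0.5109] axes in unit (cols)
 [[ 0.0956 -0.8951  0.4355]
 [-0.9676 -0.1862 -0.1704]
 [ 0.2336 -0.4052 -0.8839]]
to [0.021, 0.195, 0.107] world [0.6699 0.1092 0.107 ] scaled [-0.1034  0.1264  0.3276]
```

View pics/c6.png

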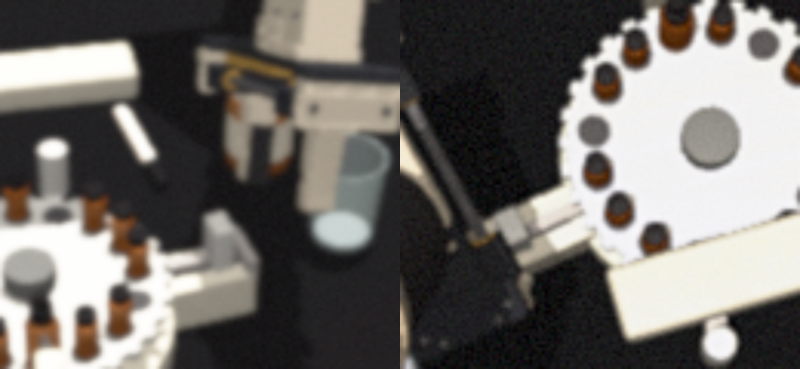

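The rear finger (left panel (258,140), right panel (485,235)) is just outside the knob (218,240). A little lower, then check the joints.

drive_tool([
  [[1, -0.03, 0.04, 0.12, 0], [1, -0.08, 0.1, 0.24, 0], [1, -0.08, 0.1, 0.24, 0]],
])

```text
time_s: 26.25
tcp_pos: [0.6723, 0.1094, 0.1261]
eef_rot: [-155.7, -13.4, -66.6]
contact_force: [0.1, -0.2, -0.1]
gripper_width: 0.0876
gripper_force: 0.0
```

```bash
python3 - <<'E'
from h import *
s=r.get_state();print(s["joints"]);go([.023,.195,.108])
R=U.T@Ro.from_euler('xyz',s["eef_rot"],degrees=True).as_matrix();p=U.T@(s["tcp_pos"]-C)
for y in(.044,.065):print("edge",p+R@np.array([.0095,y,.011]))
E
```

```text
[ 11.5553  13.5584 -50.3271  95.115   -7.0109 -78.6986]
t 26.25 tcp unit [0.0233 0.1944 0.1261] F unit [ 0.0076 -0.2551 -0.0805] axes in unit (cols)
 [[ 0.0924 -0.898   0.4302]
 [-0.9684 -0.1815 -0.1709]
 [ 0.2316 -0.4008 -0.8864]]
to [0.023, 0.195, 0.108] world [0.6718 0.1099 0.108 ] scaled [-0.0402  0.0617  0.1317]
edge [-0.0106  0.1753  0.1009]
edge [-0.0295  0.1715  0.0925]
```

drive_tool([
  [[1, -0.01, 0.02, 0.05, 0], [1, -0.02, 0.04, 0.1, 0], [1, -0.04, 0.06, 0.14, 0], [1, -0.04, 0.06, 0.14, 0]],
])

```text
time_s: 26.75
tcp_pos: [0.673, 0.1132, 0.1136]
eef_rot: [-156.6, -13.2, -66.3]
contact_force: [0.0, 0.1, 1.2]
gripper_width: 0.0876
gripper_force: 0.0
```

```bash
cat >>h.py <<'E'
def edge():
    s=r.get_state();print(s["joints"]);go()
    R=U.T@Ro.from_euler('xyz',s["eef_rot"],degrees=True).as_matrix();p=U.T@(s["tcp_pos"]-C)
    for y in(.044,.065):print("edge",p+R@np.array([.0095,y,.011]))
E
python3 -c "
from h import *
edge()"
```

```text
[ 11.8196  14.8257 -50.0716  95.439   -7.1156 -79.2001]
t 26.75 tcp unit [0.0252 0.1978 0.1136] F unit [0.0335 0.0434 1.2128] axes in unit (cols)
 [[ 0.0972 -0.9042  0.4158]
 [-0.9687 -0.1819 -0.1691]
 [ 0.2285 -0.3864 -0.8936]]
edge [-0.0091  0.1787  0.0889]
edge [-0.0281  0.1749  0.0808]
```

drive_tool([
  [[1, -0.01, 0.02, 0.04, 0], [1, -0.01, 0.04, 0.1, 0], [1, -0.01, 0.04, 0.1, 0]],
])

```text
time_s: 27.12
tcp_pos: [0.6754, 0.112, 0.1056]
eef_rot: [-157.2, -13.1, -66.3]
contact_force: [-0.1, 0.1, 0.1]
gripper_width: 0.0877
gripper_force: 0.0
```

```bash
python3 -c "
from h import *
edge();go([.029,.158,.104])"
```

```text
[ 11.6896  15.729  -49.7676  95.45    -7.1293 -79.2326]
t 27.125 tcp unit [0.0271 0.196  0.1056] F unit [-0.0116  0.1588  0.1279] axes in unit (cols)
 [[ 0.097  -0.9087  0.4061]
 [-0.9692 -0.1791 -0.1692]
 [ 0.2265 -0.3772 -0.898 ]]
edge [-0.0075  0.177   0.0813]
edge [-0.0266  0.1733  0.0734]
t 27.125 tcp unit [0.0271 0.196  0.1056] F unit [-0.0116  0.1588  0.1279] axes in unit (cols)
 [[ 0.097  -0.9087  0.4061]
 [-0.9692 -0.1791 -0.1692]
 [ 0.2265 -0.3772 -0.898 ]]
to [0.029, 0.158, 0.104] world [0.689  0.0765 0.104 ] scaled [0.3051 0.0471 0.0721]
```

The edge is 13 mm below the knob's top and outside its face. Push inward:

drive_tool([
  [[1, 0.06, 0.01, 0.02, 0], [1, 0.12, 0.02, 0.03, 0], [1, 0.17, 0.03, 0.05, 0], [1, 0.22, 0.04, 0.06, 0]],
])

```text
time_s: 27.62
tcp_pos: [0.6857, 0.0864, 0.1058]
eef_rot: [-157.4, -13.0, -66.3]
contact_force: [1.2, 3.1, -0.3]
gripper_width: 0.0878
gripper_force: 1.1
```

```bash
python3 -c "
from h import *
edge();go([.031,.157,.1045]);print(bottle(capture('top'))[0])"
```

```text
[  8.7506  16.1163 -49.1069  95.4624  -5.8464 -76.5659]
t 27.625 tcp unit [0.029  0.1684 0.1058] F unit [ 2.1018  2.5401 -0.2711] axes in unit (cols)
 [[ 0.0976 -0.9096  0.4039]
 [-0.9694 -0.1788 -0.1685]
 [ 0.2255 -0.3751 -0.8992]]
edge [-0.0057  0.1494  0.0816]
edge [-0.0248  0.1457  0.0737]
t 27.625 tcp unit [0.029  0.1684 0.1058] F unit [ 2.1018  2.5401 -0.2711] axes in unit (cols)
 [[ 0.0976 -0.9096  0.4039]
 [-0.9694 -0.1788 -0.1685]
 [ 0.2255 -0.3751 -0.8992]]
to [0.031, 0.157, 0.1045] world [0.6912 0.0762 0.1045] scaled [0.0909 0.0057 0.0326]
(95, [319.1, 139.6], [0.0809, 0.0004], 0.3)
```

Force is 2.5–3 N, so the knob is sliding. I'll continue until the end stop shows.

drive_tool([
  [[1, 0.04, 0, 0.01, 0], [1, 0.08, 0, 0.03, 0], [1, 0.08, 0, 0.03, 0]],
])

```text
time_s: 28.05
tcp_pos: [0.6909, 0.0772, 0.1047]
eef_rot: [-157.5, -13.1, -66.3]
contact_force: [-0.5, 0.5, -0.6]
gripper_width: 0.0879
gripper_force: 0.1
```

drive_tool([
  [[1, 0.03, 0, 0.01, 0], [1, 0.03, 0, 0.01, 0]],
])

```text
time_s: 28.3
tcp_pos: [0.6921, 0.0758, 0.1044]
eef_rot: [-157.5, -12.9, -66.1]
contact_force: [-4.6, 5.8, 2.1]
gripper_width: 0.088
gripper_force: 3.1
```

```bash
python3 -c "
from h import *
edge();print(bottle(capture('top'))[0])"
```

```text
[  7.4632  16.5925 -48.579   95.4875  -5.1908 -75.3745]
t 28.3 tcp unit [0.0318 0.1564 0.1044] F unit [-2.5885  6.8989  2.0556] axes in unit (cols)
 [[ 0.0994 -0.9101  0.4024]
 [-0.9696 -0.1794 -0.1664]
 [ 0.2237 -0.3736 -0.9002]]
edge [-0.0029  0.1374  0.0801]
edge [-0.022   0.1337  0.0723]
(95, [319.2, 139.5], [0.081, 0.0003], 0.2)
```

drive_tool([
  [[1, 0.03, 0, 0.01, 0], [1, 0.03, 0, 0.01, 0]],
])

```text
time_s: 28.6
tcp_pos: [0.6927, 0.0755, 0.1039]
eef_rot: [-157.4, -12.7, -66.0]
contact_force: [-13.6, 13.5, 8.7]
gripper_width: 0.0876
gripper_force: 9.1
```

That is the end stop: force jumped to about 20 N with under 1 mm of movement. Retreat outward, then up.

drive_tool([
  [[1, -0.1, 0, -0.03, 0], [1, -0.25, -0.01, -0.07, 0], [1, -0.35, -0.02, -0.1, 0]],
])

```text
time_s: 28.98
tcp_pos: [0.6748, 0.1104, 0.1069]
eef_rot: [-157.5, -13.1, -66.3]
contact_force: [0.9, 1.1, -0.1]
gripper_width: 0.0876
gripper_force: 0.0
```

drive_tool([
  [[1, 0.02, -0.1, -0.2, 0], [1, 0.1, -0.25, -0.5, 0], [1, 0.15, -0.35, -0.8, 0], [1, 0.15, -0.35, -0.8, 0]],
])

```text
time_s: 29.48
tcp_pos: [0.6739, 0.1181, 0.2144]
eef_rot: [-157.4, -12.9, -66.2]
contact_force: [1.6, -0.8, 0.3]
gripper_width: 0.0876
gripper_force: 0.0
```

```bash
python3 - <<'E'
from h import *
go();im=capture("top");print(bottle(im)[0])
im2=capture("scene")
def blob(I,x0,x1,y0,y1,sz):
    pass
a=cv2.resize(im2[220:340,290:420],(520,480));b=cv2.resize(im[130:250,230:360],(520,480))
cv2.imwrite("pics/c7.png",cv2.resize(np.hstack([a,b]),(800,369))[:,:,::-1])
# expected pixels of knob top when home vs start, and grip at rest, in both cameras
for n in("top","scene"):
    m=camera_model(n)
    for k,u in(("knob home",[-.0185,.1267,.086]),("knob start",[-.0223,.1529,.086])):
        q=cv2.projectPoints((C+U@np.array(u))[None],m["rvec"],m["tvec"],m["camera_matrix"],None)[0].ravel();print(n,k,q.round(1),im[int(q[1]),int(q[0])] if n=="top" else im2[int(q[1]),int(q[0])])
# difference vs start picture in the scene view around the track
d=cv2.absdiff(im2,cv2.imread("pics/scene0.png")[:,:,::-1].copy())[280:325,340:385].max(2);ys,xs=np.nonzero(d>40)
print("changed px scene",len(xs),xs.mean()+340 if len(xs) else 0,ys.mean()+280 if len(xs) else 0)
t0=cv2.imread("pics/top0.png")[:,:,::-1]
d=cv2.absdiff(im,t0.copy())[225:255,320:350].max(2);print("grip region changed",(d>40).sum())
E
```

```text
t 29.475 tcp unit [0.0276 0.2022 0.2144] F unit [ 1.2648 -1.2077  0.2665] axes in unit (cols)
 [[ 0.0982 -0.9101  0.4025]
 [-0.9697 -0.1784 -0.1667]
 [ 0.2235 -0.3739 -0.9001]]
(98, [319.2, 139.5], [0.0812, 0.0003], 0.2)
top knob home [276.9 197.5] [249 249 248]
top knob start [265.8 202.5] [184 177 158]
scene knob home [349.3 293.3] [254 253 252]
scene knob start [359.5 291.1] [37 35 38]
changed px scene 472 356.2944915254237 300.19279661016947
grip region changed 0
```

The picture budget is used up, so I'll check the knob's position numerically from its bright top face.

```bash
python3 - <<'E'
from h import *
im=capture("top");t0=cv2.imread("pics/top0.png")[:,:,::-1]
for n,I,w in(("start",t0,(258,276)),("now",im,(268,286))):
    g=I.min(2)[188:212,w[0]:w[1]].astype(float);m=(g>215).astype(np.uint8)
    k,l,st,ce=cv2.connectedComponentsWithStats(m)
    for i in range(1,k):
        if st[i,4]>8:
            p=U.T@(onz("top",ce[i]+[w[0],188],.086)-C);print(n,st[i,4],(ce[i]+[w[0],188]).round(1),p.round(4),"r",np.hypot(*p[:2]).round(4))
E
```

```text
start 30 [273.7 198.2] [-0.018   0.1339  0.086 ] r 0.1351
start 80 [265.  203.1] [-0.0232  0.155   0.086 ] r 0.1567
start 9 [274.4 209.6] [-0.0427  0.1393  0.086 ] r 0.1457
now 21 [284.4 192.7] [-0.0129  0.108   0.086 ] r 0.1088
now 77 [277.7 197.6] [-0.0193  0.1251  0.086 ] r 0.1266
now 22 [283.1 207.4] [-0.0435  0.1199  0.086 ] r 0.1276
```

The knob went from 157 mm to 127 mm from the axis, which is home. The lever is at rest, the bottle is at 0.2°, and the arm is clear.

```bash
python3 -c "
from plant import job
print(job.close_job())"
```

```text
the job is handed in; nothing more can be done
None
```

The job is handed in, with no verdict returned: three lever strokes put the tall bottle at the pointer (measured 0.2° off), the lock knob reached its end stop, the lever is back at rest and the arm is clear; joint 4 rode its upper limit while I worked at the knob (one reading 95.513° against 95.51°).

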